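# Seat the strainer disc of the cafe's citrus juicer

### The arm

A 6-joint arm with a two-finger parallel gripper is mounted at the origin on the work surface. World frame = base frame: x ahead of the robot, y to its left, z up, the work surface at z = 0. Lengths are in m, angles in rad, forces in N, time in s.
With the tool pointing down it reaches from about 0.375 to 0.9 m from the base axis. Payload 3.1 kg.
Tool frame: the origin (TCP) lies at the very end of the fingers, on their centre line; the grasp point (between the pads) lies 19 mm behind it (grip_depth is the distance from the TCP to the grasp point, in m); z points along the fingers, y is the line along which they close (so a half turn about z gives the same grasp; the last joint's range is limited). The gripper opens to 85 mm and grips with 20 to 120 N. Pads are 22 mm wide; open, the fingers measure 114 mm over their backs; the gripper's body (76 mm by 85 mm) begins 54 mm behind the grasp point. The pads swing forward as they close: fully open they stand 13 mm farther back than shut.
Start: joints at [1.034, 0.527, 1.433, -0, 1.181, -0.178], TCP at [0.219, 0.585, 0.2] pointing down, gripper open.
Joint ranges: [-3.08, 3.08], [-0.75, 2.2], [0.22, 2.44], [-1.43, 4.57], [0, 2.65], [-2.85, 2.85]. Speed limits (rad/s): [2.79, 2.79, 3.14, 3.14, 3.14, 3.14].

### API

Orientations are given as a unit quaternion [x, y, z, w].
In Python, from station import * gives the robot as it stands.
- The arm moves only by the tool apply_moves, never from a script. Its argument "plan" is a list of rows, each a list of 7 numbers: the shift along the tool's x, y, z in m, then the turn, a rotation vector about the tool's x, y, z in rad, then the gripper command: -1 is fully open, 1 is shut, values between are in proportion. In form: [[dx, dy, dz, wx, wy, wz, jaw], ...]. A call has 1 to 8 rows; each row shifts and turns the commanded pose from where the row before left it, along the tool's axes as they then stand; what a row does not reach is not made up. A row lasts 1/8 s, in which the tool goes at most 62.5 mm and 10.7 degrees, less where a joint would pass 70% of its speed; a pose out of reach is approached as far as the arm can. A call is refused whole if a number of a shift passes 0.0625 or a number of a turn 0.188, either way. A call with a gripper value outside its range is refused whole. The fingers move at their own pace and stop on an object; "force" is the grip in N (left out, the last holds). Time passes only in rows, so rows that do not move let the fingers close. It gives the time, the measured TCP pose, the force, the opening and the grip force at its end, in the units of the state.
- sense(): the state, without advancing time (a new reading comes with each control period).
- snapshot(name): name is "scene" or "top" or "wrist"; returns the picture (384x512x3 uint8, red, green, blue); there is no depth.
- calibration(name): a dict with "camera_matrix" (3x3 intrinsics, pixels), "R" (3x3) and "t" (3): a world point X has camera coordinates R X + t; the wrist camera has in their place "mount" (4x4, takes a point from camera to tool coordinates, whose origin is the TCP and whose axes are the flange's). Camera axes: x right, y down, z forward; pixel columns grow to the right and rows downward; lengths in m; the calibration is good to about 2 mm. The wrist camera is an equidistant fisheye: a pixel r from the principal point sees the ray r / f radians off the axis. A picture is of the moment at which its call begins: read the wrist's pose just before it. calibration takes no time and is no camera call.
- sign_off(): hands the job in; it is judged then, once.
The state is a dict: "t": time; "q": joint angles; "qd": joint speeds; "tau": joint torques, N m; "tcp_pos": TCP position; "tool_rot": TCP orientation; "force": force on the tool from outside, world axes, zero at the start; "ft_torque": the same for the moment, N m; "finger_gap": opening from 0.0 (shut) to 1.0 (fully open); "gripper_force": force on a finger pad.
Only numpy, scipy, OpenCV 4.12 (cv2) and the standard library are available. Lean on these libraries where they do the work, as an engineer would, in place of code of your own. Each camera call takes 0.05 s, during which the arm holds its last target. There are 200 camera calls.

### The job

The white strainer disc on the citrus juicer was dropped on out of line and stands proud over its red locating pin. With a fingertip, gently push it round by its green peg until the notch in its rim is over the red pin, then press the disc down until it is fully home, and take the hand away. Do not pinch the peg or lift the disc, and leave the things standing round the juicer where they are.

Things in the scene. Friction and masses are not known exactly. Their poses are not given: they have to be found in the camera images.
- juicer: citrus juicer base, fixed to the counter: a white drum 168 mm across and 114 mm high with a dark round deck (156 mm across) on top, its face 120 mm above the counter. Origin at the centre of its underside, z up, on the disc's axis. Its own +x points to the red pin; a small steel spout sticks out of the drum side at -x, up to 118 mm from the axis and 105 mm high.
- pin_mark (a point): top of the red locating pin: a round-topped bar 8 mm wide and 8 mm high that lies on the deck along a radius, from 51 to 88 mm from the axis (the disc covers it up to 65 mm, so 23 mm of it shows outside the disc), with a red tab below its outer end on the drum side. The point lies 60 mm from the axis, 8 mm above the deck. It does not move.
- notch_mark (a point): the notch in the disc's rim: 14 mm wide, open to the outside, 53 to 65 mm from the axis, edged with black lines. The point is in the middle of the notch, 60 mm from the axis, level with the disc's upper face. The disc is seated when this is straight over pin_mark's place (within 4.5 mm seen from above) and the disc is down.
- press_mark (a point): centre of the disc, on top of its round green boss (36 mm across, standing 4 mm above the disc's face). Good place to press.
- finger_peg: green upright round peg on the disc, 14 mm in diameter and 22 mm high, 42 mm from the axis, straight opposite the notch; it is part of the disc. Origin at the centre of its foot, on the disc's upper face.
- strainer (a joint): turn of the disc about the vertical axis, rad, anticlockwise seen from above positive; the notch is at the pin at 0 and at every full turn (2 pi = 6.283). It turns either way without end and starts between 1.0 and 5.28. The disc is white plastic, 130 mm across, 8 mm thick, level, its upper face 137.5 mm above the counter before seating. It stays where it is left; about 1.2 N sideways on the peg turns it.
- strainer_seat (a joint): how far the disc has been pressed down, m: 0 standing proud as at the start, 0.0085 fully home (the stop). Its hub is a snug fit: it takes about 4 N to push down, does not spring back, and can also be pulled up (negative). Away from the notch the pin stops it at about 0.0015. The pin's round top steers the notch into place if it is within about 4 mm.
- reamer: loose yellow juicer cone, 68 mm across, 64 mm high, standing on the counter 130 to 190 mm from the juicer's axis; origin at the centre of its underside. Leave it alone.
- tumbler: loose green glass tumbler, 72 mm across, 100 mm high, standing on the counter 130 to 190 mm from the juicer's axis; origin at the centre of its underside. Leave it alone.
- half_orange: loose half orange, cut side down, 74 mm across, 37 mm high, on the counter 130 to 190 mm from the juicer's axis; origin at the centre of its underside. Leave it alone.
Mind the look-alikes: they are no part of the job. There is more than one size of the juicer; the job needs the largest.

How it is judged:
At the end, for the whole second after the job is handed in: The disc is pressed down by at least 7.2 of its 8.5 mm with the middle of its notch within 4.5 mm of the pin seen from above, and the cone, tumbler and half orange are each within 20 mm of where they stood (value of joint strainer_seat above 0.0072 m and horizontal distance between notch_mark and pin_mark below 0.0045 m and distance of each of reamer, tumbler, half_orange from where it was at the start of the episode below 0.02 m); the robot touches nothing.
It fails at once if the disc is pulled up more than 4 mm (value of joint strainer_seat below -0.004 m).
It fails at once if the peg is squeezed or pushed with more than 32 N (contact force between the fingers and finger_peg above 32 N).
It fails at once if a bystander is pushed or carried more than 20 mm (distance of any of reamer, tumbler, half_orange from where it was at the start of the episode above 0.02 m).
It also fails if it takes over 53 s, if anything falls off the work surface, if the arm or the gripper's body presses on something with over 40 N, if the wrist force passes 120 N, or if a joint passes its speed limit or range.

## Working session

There is one attempt and no reset: what is moved stays moved. The work goes in short steps, Python scripts to look and compute and a tool call to move; the robot and the scene stay as the last step left them, time stands still between calls to the robot, and variables do not carry over. Pictures are saved under pics/ and viewed, at most 10 in all, crops included, and the job is handed in when it is done.

Besides the shell and the picture viewer there is one more tool, called after "Emit:" by a JSON object that holds its "fn" and its "kwargs". apply_moves: Moves the arm, as the interface text tells. Its arguments: {"type":"object","properties":{"plan":{"type":"array"},"force":{"type":"number"}},"required":["plan"]}

```bash
mkdir -p pics
cat > h.py <<'E'
from station import *
import numpy as np, cv2
def save(cam,name,crop=None,s=1):
    im=snapshot(cam)[...,::-1]
    if crop: u0,v0,u1,v1=crop; im=im[v0:v1,u0:u1]
    cv2.imwrite('pics/'+name,cv2.resize(im,None,fx=s,fy=s,interpolation=cv2.INTER_CUBIC))
def toplane(cam,uv,z):
    c=calibration(cam);K,R,t=[np.array(c[k],float) for k in('camera_matrix','R','t')]
    d=R.T@np.linalg.inv(K)@np.array([uv[0],uv[1],1.]);o=-R.T@t.ravel()
    return o+d*(z-o[2])/d[2]
def proj(cam,X):
    c=calibration(cam);p=np.array(c['camera_matrix'])@(np.array(c['R'])@np.array(X)+np.array(c['t']).ravel());return p[:2]/p[2]
E
python3 - <<'E'
from h import *
a=snapshot('top')[...,::-1];b=snapshot('scene')[...,::-1]
cv2.imwrite('pics/top.png',cv2.resize(a,(800,600)));cv2.imwrite('pics/scene.png',cv2.resize(b,(800,600)))
s=sense();print(s['t'],s['tcp_pos'],s['tool_rot'],calibration('top'))
E
```

```text
0.1 [0.21849366 0.58482708 0.199228  ] [ 1.77959774e-01  9.84037279e-01 -9.10581204e-04 -3.50222414e-04] {'camera_matrix': array([[370.77359161,   0.        , 254.10491017],
       [  0.        , 370.77359161, 186.08163372],
       [  0.        ,   0.        ,   1.        ]]), 'R': array([[-0.00991704, -0.99968608, -0.02300869],
       [-0.98707875,  0.0134669 , -0.15966899],
       [ 0.15992872,  0.02112795, -0.98690243]]), 't': array([0.09878087, 0.59923053, 0.68602708])}
```

View pics/top.png

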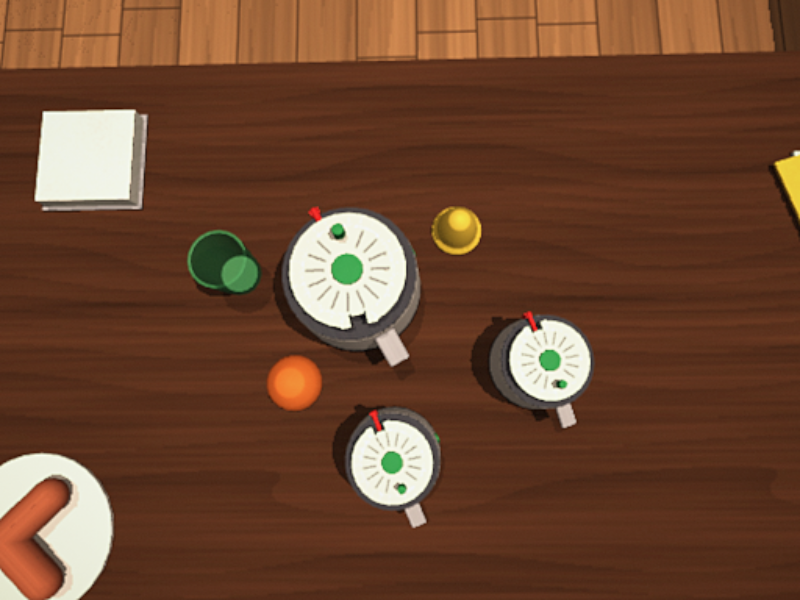

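View pics/scene.png

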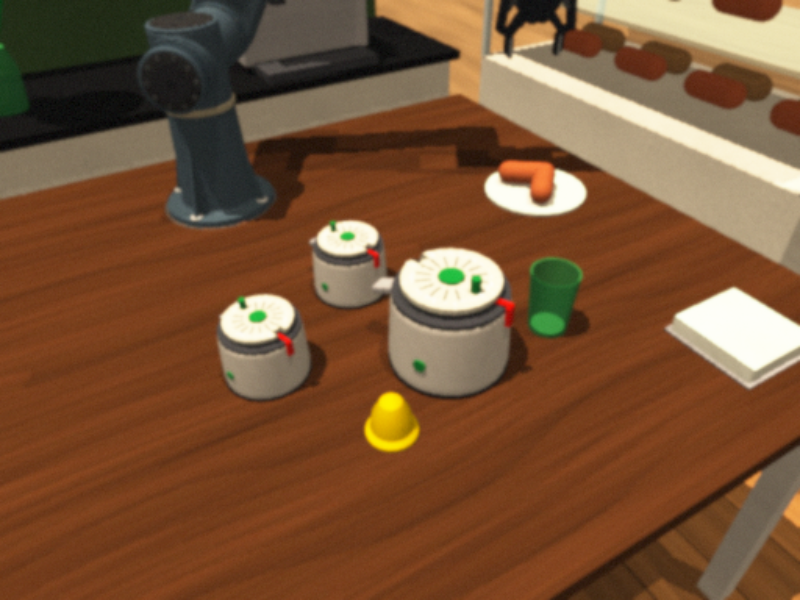

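Three juicers appear in the top view, at about (347,268), (392,462) and (550,360) of 800x600. The one at (347,268) is clearly the largest, and its notch at (358,320) is away from its red pin at (316,214). I'll confirm this in an enlarged crop.

Run:
```python
from h import *
save('top','crop.png',(170,125,280,235),5)
```

```text
(no output)
```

View pics/crop.png

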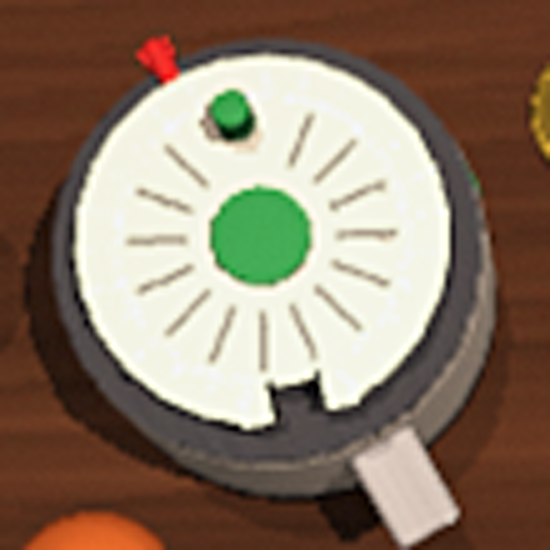

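The crop shows the largest juicer: boss (261,236), peg top (232,105), notch (298,398), visible pin (176,76) to (155,48), spout lower right. Its disc spans 375 px here, against about 270 px for the others, so this is the right one.

Run:
```python
from h import *
f=lambda x,y,z: toplane('top',(170+x/5-.4,125+y/5-.4),z)
c=f(261,236,.1415)
print('c',c)
for n,x,y,z in [('peg',232,105,.1595),('notch',298,398,.1375),('pin in',176,76,.128),('pin out',155,48,.128),('spout',410,500,.1)]:
    p=f(x,y,z)-c; print(n,f(x,y,z),np.hypot(*p[:2]),np.arctan2(p[1],p[0]))
for n,x,y in [('cone',457*.64,230*.64),('orange',295*.64,383*.64),('tumbler',240*.64,273*.64)]:
    print(n,toplane('top',(x,y),0.01))
from scipy.spatial.transform import Rotation as R
print(R.from_quat(sense()['tool_rot']).as_matrix())
print(calibration('wrist'))
```

```text
c [0.61143373 0.14590108 0.1415    ]
peg [0.65377215 0.1540825  0.1595    ] 0.04312165449882166 0.1908859384267191
notch [0.55487391 0.13327173 0.1375    ] 0.05795268099071238 -2.9219047050911153
pin in [0.67368537 0.17846808 0.128     ] 0.07025579035436129 0.4819964191664818
pin out [0.68432634 0.18623757 0.128     ] 0.08330885433087837 0.5054259612232269
spout [0.52140245 0.09588436 0.1       ] 0.10299176871931878 -2.6344997908670256
cone [0.68916457 0.01030711 0.01      ]
orange [0.48616813 0.22743453 0.01      ]
tumbler [0.63395479 0.30487343 0.01      ]
[[-9.36678200e-01  3.50190361e-01 -8.12934120e-04]
 [ 3.50191197e-01  9.36677212e-01 -1.38801027e-03]
 [ 2.75389048e-04 -1.58480133e-03 -9.99998706e-01]]
{'camera_matrix': array([[297.31863964,   0.        , 251.21354498],
       [  0.        , 297.31863964, 195.96419537],
       [  0.        ,   0.        ,   1.        ]]), 'mount': array([[ 4.49532711e-04, -9.55243678e-01, -2.95819731e-01,
         7.56114786e-02],
       [ 9.99999841e-01,  5.29963144e-04, -1.91708994e-04,
        -3.00212021e-04],
       [ 3.39902359e-04, -2.95819598e-01,  9.55243765e-01,
        -1.73764552e-01],
       [ 0.00000000e+00,  0.00000000e+00,  0.00000000e+00,
         1.00000000e+00]])}
```

Emit:
{"fn": "apply_moves", "kwargs": {"plan": [[-0.045,-0.0186,0,0,0,0,1],[-0.045,-0.0186,0,0,0,0,1],[-0.045,-0.0186,0,0,0,0,1],[-0.045,-0.0186,0,0,0,0,1],[-0.045,-0.0186,0,0,0,0,1],[-0.045,-0.0186,0,0,0,0,1],[-0.045,-0.0186,0,0,0,0,1],[-0.045,-0.0186,0,0,0,0,1]], "force": 20}}

```text
t: 1.15
tcp_pos: [0.5048, 0.3187, 0.1999]
tool_rot: [0.178, 0.984, -0.0, -0.0]
force: [0.9, 0.4, -0.1]
finger_gap: -0.003
gripper_force: 0.0
```

Emit:
{"fn": "apply_moves", "kwargs": {"plan": [[-0.045,-0.0186,0,0,0,0,1],[-0.045,-0.0186,0,0,0,0,1],[-0.045,-0.0186,0,0,0,0,1],[-0.045,-0.0186,0,0,0,0,1],[0,0,0,0,0,-0.18,1],[0,0,0,0,0,-0.18,1],[0,0,0,0,0,-0.18,1],[0,0,0,0,0,0,1]]}}

```text
t: 2.15
tcp_pos: [0.6462, 0.1871, 0.1996]
tool_rot: [-0.09, 0.996, -0.0, -0.0]
force: [0.5, 0.6, 0.0]
finger_gap: -0.001
gripper_force: 0.0
```

Run:
```python
from h import *
s=sense();print(s)
save('wrist','w1.png',None,1.5)
```

```text
{'t': 2.15, 'q': array([ 1.16117154e-01,  5.94707511e-01,  1.30262797e+00,  5.08418033e-06,
        1.24522266e+00, -1.63467732e+00]), 'qd': array([ 0.00238235, -0.00246967, -0.00219463,  0.0010132 ,  0.00164371,
        0.04812935]), 'tau': array([-7.38482899e-02, -4.80659723e+01, -1.87185001e+01, -3.91485606e-03,
        1.87291553e-03, -2.96879020e-01]), 'tcp_pos': array([0.64619403, 0.18712741, 0.19963267]), 'tool_rot': array([-8.98768064e-02,  9.95952773e-01, -1.01996907e-05, -4.82646511e-04]), 'force': array([0.45829585, 0.57779735, 0.01184028]), 'ft_torque': array([-0.022592  , -0.00878197,  0.02195289]), 'gripper_force': 0.0, 'finger_gap': -0.000996814929105119}
```

View pics/w1.png

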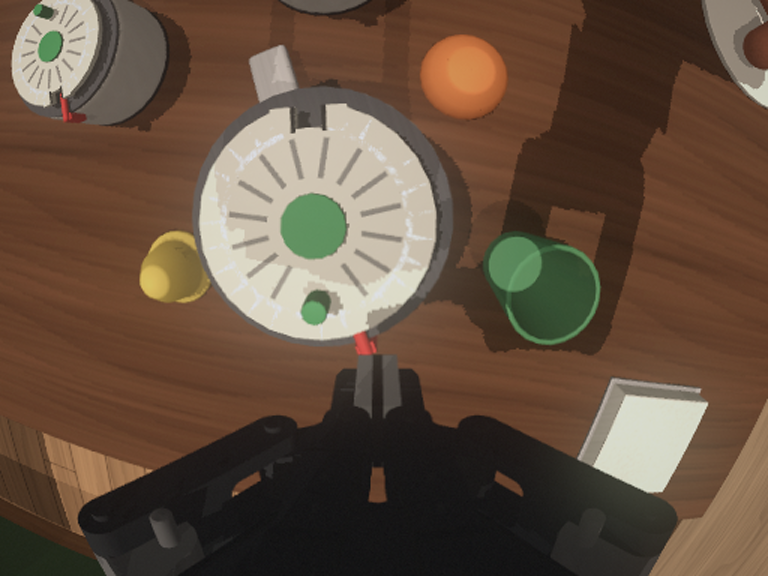

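The wrist view shows boss (314,226), peg top (314,313), notch mouth (309,117), pin (363,343) and fingertip (377,357), in 768x576 pixels.

```bash
cat >> h.py <<'E'
from scipy.spatial.transform import Rotation as Ro
def wplane(uv,z,s):
    c=calibration('wrist');K=c['camera_matrix'];M=c['mount']
    d=(np.array(uv,float)-K[:2,2])/K[0,0];r=np.hypot(*d)
    ray=np.array([*(d/r*np.sin(r)),np.cos(r)])
    R=Ro.from_quat(s['tool_rot']).as_matrix()
    o=R@M[:3,3]+s['tcp_pos'];w=R@M[:3,:3]@ray
    return o+w*(z-o[2])/w[2]
E
python3 - <<'E'
from h import *
s=sense()
f=lambda x,y,z: wplane((x/1.5-.2,y/1.5-.2),z,s)
c=f(314,226,.1415);print(c)
for n,x,y,z in [('peg',314,313,.1595),('notch',309,118,.1375),('pin in',361,336,.128),('pin out',365,352,.128),('tipL',357,357,.2),('tipR',398,357,.2)]:
    P=f(x,y,z);p=P-c; print(n,P.round(4),np.hypot(*p[:2]).round(4),np.arctan2(p[1],p[0]).round(3))
E
```

```text
[0.61123417 0.14676594 0.1415    ]
peg [0.6526 0.1552 0.1595] 0.0422 0.202
notch [0.5552 0.1343 0.1375] 0.0574 -2.922
pin in [0.6738 0.1822 0.128 ] 0.0719 0.515
pin out [0.6837 0.1863 0.128 ] 0.0825 0.5
tipL [0.6538 0.1796 0.2   ] 0.0538 0.656
tipR [0.6507 0.1969 0.2   ] 0.0638 0.904
```

Emit:
{"fn": "apply_moves", "kwargs": {"plan": [[0,0,0.028,0,0,-0.025,1],[0,0,0.0265,0,0,0,1],[0,-0.008,0,0,0,0,1],[0,-0.006,0,0,0,0,1],[0,-0.002,0,0,0,0,1],[0,0,0,0,0,0,1]]}}

```text
t: 2.95
tcp_pos: [0.6505, 0.1713, 0.1468]
tool_rot: [-0.103, 0.995, 0.0, 0.001]
force: [-0.0, 0.5, -0.6]
finger_gap: -0.0
gripper_force: 0.0
```

Emit:
{"fn": "apply_moves", "kwargs": {"plan": [[-0.001,-0.00325,0,0,0,0.075,1],[-0.001,-0.00325,0,0,0,0.075,1],[-0.00195,-0.00646,0,0,0,0.15,1],[-0.00195,-0.00646,0,0,0,0.15,1],[-0.00195,-0.00646,0,0,0,0.15,1]]}}

```text
t: 3.58
tcp_pos: [0.6572, 0.1459, 0.1463]
tool_rot: [0.198, 0.98, 0.0, 0.001]
force: [-0.7, -0.1, 0.4]
finger_gap: 0.001
gripper_force: 0.0
```

Run:
```python
from h import *
s=sense();print(s['t'],s['tcp_pos'],s['force'],s['q'][5])
save('wrist','w2.png',None,1.5)
```

```text
3.575 [0.65717934 0.14590089 0.14628573] [-0.65581935 -0.12106234  0.36563949] -1.1204022901821313
```

View pics/w2.png

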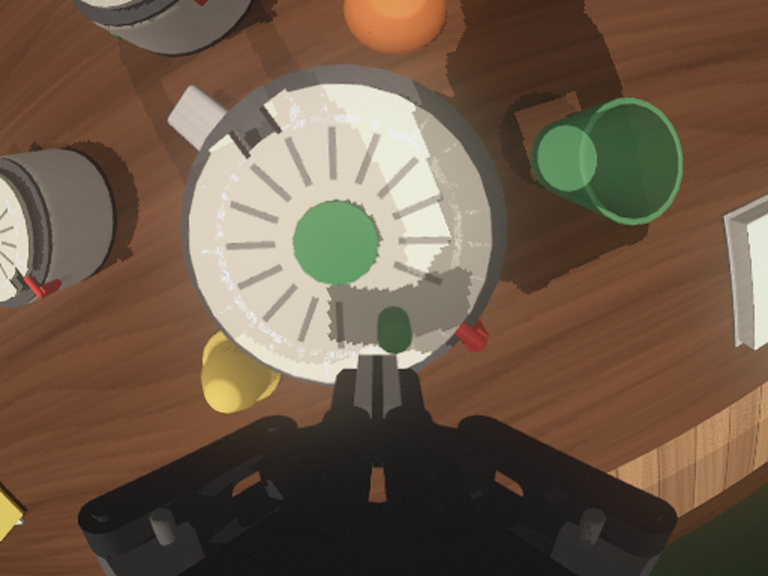

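Run:
```python
from h import *
s=sense()
R=Ro.from_quat(s['tool_rot']).as_matrix()
f=lambda x,y,z: wplane((x/1.5-.2,y/1.5-.2),z,s)
c=f(336,243,.1415);print(c)
for n,x,y,z in [('pegtop',394,316,.1595),('pegfoot',394,345,.1375),('notch',255,132,.1375),('pin',473,335,.128),('tipL',357,356,.146),('tipR',398,356,.146)]:
    P=f(x,y,z);p=P-c; print(n,P.round(4),np.hypot(*p[:2]).round(4),np.arctan2(p[1],p[0]).round(3),'tool',(R.T@(P-s['tcp_pos'])).round(4))
C=calibration('wrist');K=C['camera_matrix'];M=np.linalg.inv(C['mount'])
for x in(-.011,0,.011):
    q=M[:3,:3]@[x,0,0]+M[:3,3];th=np.arctan2(np.hypot(*q[:2]),q[2]);print(x,(K[:2,2]+q[:2]/np.hypot(*q[:2])*th*K[0,0])*1.5)
```

```text
[0.61172479 0.14564182 0.1415    ]
pegtop [0.6438 0.1573 0.1595] 0.0341 0.348 tool [ 0.0172  0.0061 -0.0133]
pegfoot [0.6643 0.1497 0.1375] 0.0527 0.078 tool [-0.0046  0.0072  0.0087]
notch [0.5557 0.1331 0.1375] 0.0574 -2.921 tool [ 0.0888 -0.0505  0.0086]
pin [0.6785 0.1847 0.128 ] 0.0774 0.53 tool [-0.004   0.045   0.0182]
tipL [0.6593 0.1343 0.146 ] 0.0489 -0.235 tool [-0.0061 -0.009   0.0003]
tipR [0.6662 0.1505 0.146 ] 0.0547 0.089 tool [-0.0061  0.0086  0.0002]
-0.011 [377.57321527 366.19952161]
0 [377.6015771  343.01887242]
0.011 [377.62965816 318.74127424]
```

The disc has not moved: the notch is still at -2.921, so the fingertip missed the peg. I'll check from the scene camera where the tip really is relative to the TCP.

Run:
```python
from h import *
s=sense();R=Ro.from_quat(s['tool_rot']).as_matrix()
im=snapshot('scene')[...,::-1].copy()
t=proj('scene',s['tcp_pos']);print('tcp',t)
u,v=int(t[0])-50,int(t[1])-55
c=cv2.resize(im[v:v+80,u:u+100],None,fx=7,fy=7,interpolation=cv2.INTER_CUBIC)
def mk(P,col):
    q=(proj('scene',P)-[u,v])*7+3.5; cv2.circle(c,tuple(int(k) for k in q),3,col,-1)
mk(s['tcp_pos'],(255,0,255))
mk(s['tcp_pos']+R@[.011,0,0],(255,255,0))
mk(s['tcp_pos']+R@[-.011,0,0],(0,255,255))
mk(s['tcp_pos']+R@[0,0,-.013],(0,0,255))
mk([.6526,.1548,.1595],(255,0,0))
cv2.imwrite('pics/sc2.png',c)
```

```text
tcp [301.44238211 186.01799422]
```

View pics/sc2.png

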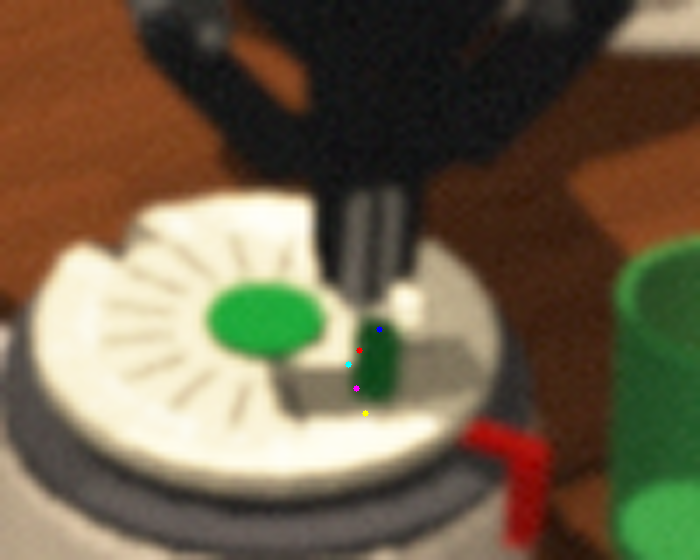

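Both views agree that the shut fingertips end about 36 mm behind the reported TCP. At this height the tip passes above the peg, so I'll go back to the peg's side and go lower, watching force and image.

Emit:
{"fn": "apply_moves", "kwargs": {"plan": [[0.0029,0.0061,0,0,0,-0.15,1],[0.0029,0.0061,0,0,0,-0.15,1],[0.0029,0.0061,0,0,0,-0.15,1],[0.0029,0.0061,0,0,0,-0.15,1],[0,0.012,0,0,0,0,1],[0,0,0.015,0,0,0,1],[0,0,0.01,0,0,0,1],[0,0,0,0,0,0,1]]}}

```text
t: 4.68
tcp_pos: [0.6459, 0.1828, 0.1186]
tool_rot: [-0.103, 0.995, -0.0, -0.002]
force: [-0.2, 0.1, -0.7]
finger_gap: 0.0
gripper_force: 0.0
```

Run:
```python
from h import *
s=sense();R=Ro.from_quat(s['tool_rot']).as_matrix();print(s['tcp_pos'],s['tool_rot'],s['force'])
im=snapshot('scene')[...,::-1].copy()
w=snapshot('wrist')[...,::-1].copy()
t=proj('scene',s['tcp_pos'])
u,v=int(t[0])-50,int(t[1])-55
c=cv2.resize(im[v:v+100,u:u+80],None,fx=6,fy=6,interpolation=cv2.INTER_CUBIC)
def mk(P,col):
    q=(proj('scene',P)-[u,v])*6+3; cv2.circle(c,tuple(int(k) for k in q),3,col,-1)
mk(s['tcp_pos']+R@[-.011,0,-.036],(0,255,255))
mk(s['tcp_pos']+R@[-.011,0,-.026],(255,0,255))
w=cv2.resize(w[150:250,200:300],None,fx=3.2,fy=6,interpolation=cv2.INTER_CUBIC)
cv2.imwrite('pics/sc3.png',np.hstack([c,w]))
```

```text
[0.64593867 0.18275798 0.11863779] [-1.03111167e-01  9.94668163e-01 -7.21060372e-05 -1.82430695e-03] [-0.2206229   0.10413989 -0.72160258]
```

View pics/sc3.png

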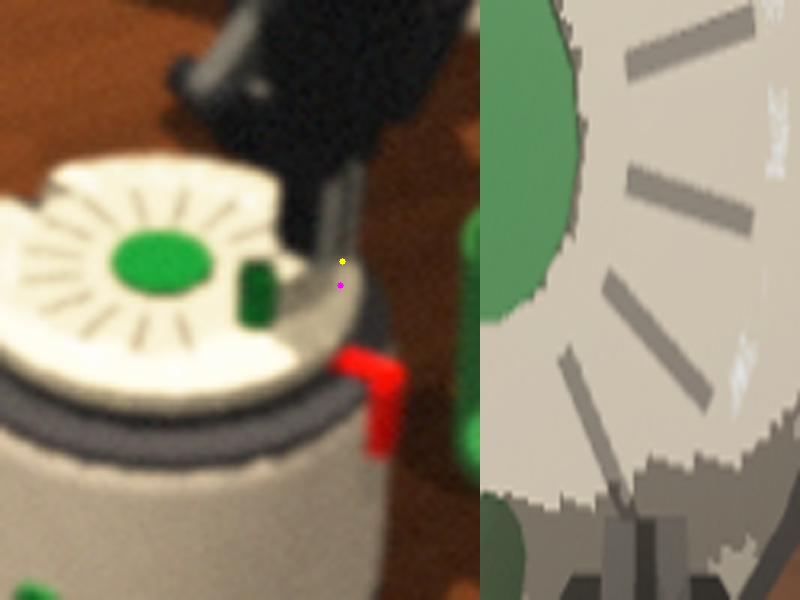

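The tip now shows at about z 0.155, matching the 36 mm offset. The peg is at (258,295) beside it, clear. Next I'll lower 8 mm, close up to the peg, and start turning.

Emit:
{"fn": "apply_moves", "kwargs": {"plan": [[0,0,0.008,0,0,0,1],[0,-0.006,0,0,0,0,1],[0,-0.0055,0,0,0,0,1],[-0.001,-0.00325,0,0,0,0.075,1],[-0.001,-0.00325,0,0,0,0.075,1],[-0.00195,-0.00646,0,0,0,0.15,1],[-0.00195,-0.00646,0,0,0,0.15,1],[-0.00195,-0.00646,0,0,0,0.15,1]]}}

```text
t: 5.78
tcp_pos: [0.6573, 0.146, 0.1128]
tool_rot: [0.198, 0.98, 0.001, 0.001]
force: [0.9, 1.0, -1.3]
finger_gap: 0.002
gripper_force: 0.7
```

Run:
```python
from h import *
s=sense();print(s['t'],s['tcp_pos'],s['force'],s['q'][5])
save('wrist','w4.png',None,1.5)
```

```text
5.775 [0.65733553 0.14600959 0.11282165] [ 0.92804961  0.97004705 -1.30406209] -1.1203713120219936
```

View pics/w4.png

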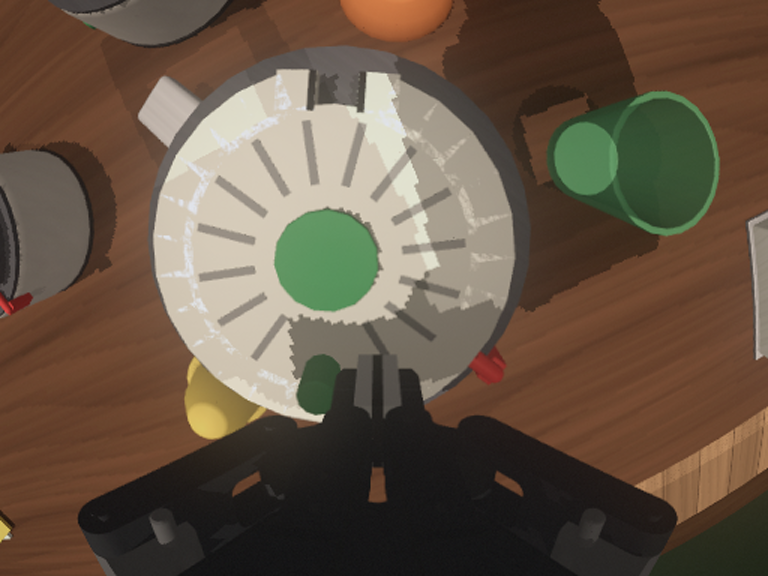

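The peg (318,385) is now pushed by the finger and the disc turns: notch at (337,90), boss (327,261), pin (488,365).

Run:
```python
from h import *
s=sense()
f=lambda x,y,z: wplane((x/1.5-.2,y/1.5-.2),z,s)
c=f(327,261,.1415);print(c)
for n,x,y,z in [('notch',337,92,.1375),('pegtop',317,393,.1595),('pin',488,366,.128)]:
    P=f(x,y,z);p=P-c; print(n,P.round(4),np.hypot(*p[:2]).round(4),np.arctan2(p[1],p[0]).round(3))
R=Ro.from_quat(s['tool_rot']).as_matrix();print(R.T@(c-s['tcp_pos']))
```

```text
[0.6115037  0.14581859 0.1415    ]
notch [0.561  0.1712 0.1375] 0.0566 2.676
pegtop [0.6472 0.1275 0.1595] 0.0401 -0.475
pin [0.6781 0.1845 0.128 ] 0.077 0.526
[ 0.04232757 -0.01711785 -0.02874873]
```

Emit:
{"fn": "apply_moves", "kwargs": {"plan": [[-0.00195,-0.00646,0,0,0,0.15,1],[-0.00195,-0.00646,0,0,0,0.15,1],[-0.00195,-0.00646,0,0,0,0.15,1],[-0.00195,-0.00646,0,0,0,0.15,1],[-0.00195,-0.00646,0,0,0,0.15,1],[-0.00195,-0.00646,0,0,0,0.15,1],[-0.00195,-0.00646,0,0,0,0.15,1],[-0.00195,-0.00646,0,0,0,0.15,1]]}}

```text
t: 6.82
tcp_pos: [0.628, 0.104, 0.1131]
tool_rot: [0.716, 0.698, 0.001, 0.001]
force: [1.8, -0.1, -0.4]
finger_gap: 0.002
gripper_force: 0.8
```

Emit:
{"fn": "apply_moves", "kwargs": {"plan": [[-0.00195,-0.00646,0,0,0,0.15,1],[-0.00195,-0.00646,0,0,0,0.15,1],[-0.00195,-0.00646,0,0,0,0.15,1],[-0.00195,-0.00646,0,0,0,0.15,1],[-0.001,-0.00325,0,0,0,0.075,1],[0,0,0,0,0,0,1]]}}

```text
t: 7.58
tcp_pos: [0.5972, 0.1043, 0.113]
tool_rot: [0.906, 0.424, 0.0, 0.0]
force: [-0.2, -1.2, -0.2]
finger_gap: 0.002
gripper_force: 0.2
```

Run:
```python
from h import *
s=sense();print(s['t'],s['tcp_pos'],s['force'],s['q'][5])
R=Ro.from_quat(s['tool_rot']).as_matrix();print(R.T@(np.array([.6113,.1462,.1415])-s['tcp_pos']))
save('wrist','w5.png',None,1.5)
```

```text
7.575 [0.59720799 0.10432145 0.11297492] [-0.24581732 -1.17337731 -0.22260878] 0.6840746462303335
[ 0.04119607 -0.01595976 -0.02853503]
```

View pics/w5.png

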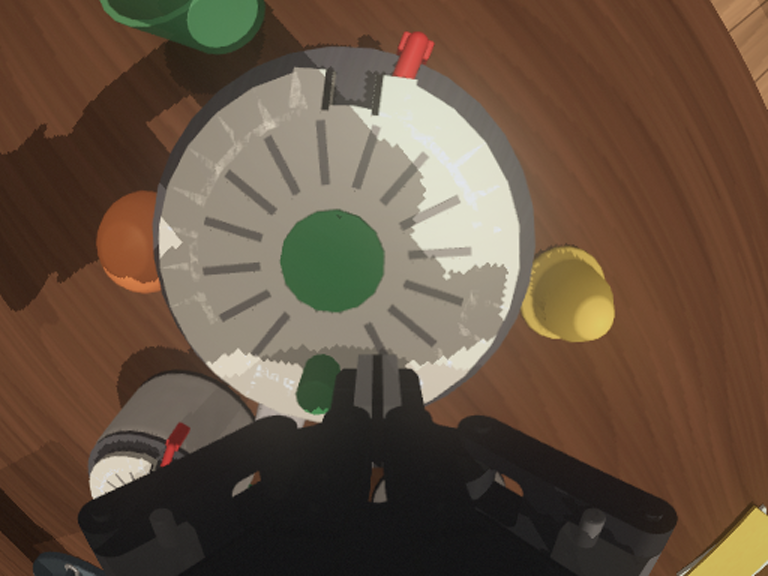

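The notch is at (352,92) and the red pin at about (411,60), so a little clockwise turn is left.

```bash
cat > m.py <<'E'
from h import *
def ang(boss,notch,pins,s):
    f=lambda p,z: wplane((p[0]/1.5-.2,p[1]/1.5-.2),z,s)
    c=f(boss,.1415);a=lambda P:np.arctan2(*(P-c)[1::-1])
    print(c,'notch',a(f(notch,.1375)),np.linalg.norm((f(notch,.1375)-c)[:2]),'pin',[(round(a(f(p,.128)),3),round(np.linalg.norm((f(p,.128)-c)[:2]),4)) for p in pins])
    C=np.array([.6113,.1462]);print('pin about C',[round(np.arctan2(*(f(p,.128)[:2]-C)[::-1]),3) for p in pins],'notch about C',np.arctan2(*(f(notch,.1375)[:2]-C)[::-1]))
E
python3 - <<'E'
from m import *
ang((333,261),(352,91),[(406,76),(412,53)],sense())
E
```

```text
[0.61260078 0.14600264 0.1415    ] notch 0.7616368588670902 0.05713637714829182 pin [(np.float64(0.505), np.float64(0.0685)), (np.float64(0.52), np.float64(0.0773))]
pin about C [np.float64(0.493), np.float64(0.51)] notch about C 0.7436808413915824
```

Emit:
{"fn": "apply_moves", "kwargs": {"plan": [[-0.00116,-0.00341,0,0,0,0.08,1],[-0.00116,-0.00341,0,0,0,0.08,1],[-0.00116,-0.00341,0,0,0,0.08,1],[0,0,0,0,0,0,1]]}}

```text
t: 8.12
tcp_pos: [0.5877, 0.1094, 0.1129]
tool_rot: [0.95, 0.313, 0.0, 0.0]
force: [0.3, 0.3, 0.4]
finger_gap: -0.0
gripper_force: 0.2
```

Run:
```python
from h import *
s=sense();print(s['t'],s['tcp_pos'],s['force'])
save('wrist','w6.png',(180,10,310,190),3.3)
```

```text
8.125 [0.58769137 0.10939232 0.11288016] [0.28711291 0.27177309 0.3639433 ]
```

View pics/w6.png

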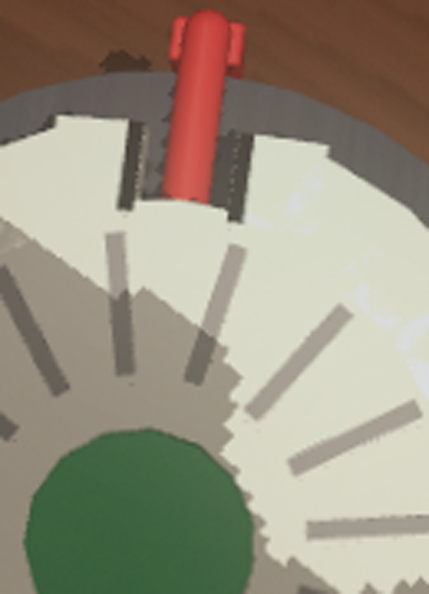

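The red pin sits centred in the notch, with notch edges at (132,165) and (240,165) and the pin centre at about (188,165). Now I'll back off, rise and move over the boss.

Emit:
{"fn": "apply_moves", "kwargs": {"plan": [[0,0.008,0,0,0,0,1],[0,0.004,-0.01,0,0,0,1],[0,0,-0.025,0,0,0,1],[0.021,-0.014,0,0,0,0,1],[0.0205,-0.014,0,0,0,0,1],[0,0,0,0,0,0,1]]}}

```text
t: 8.93
tcp_pos: [0.6121, 0.148, 0.1483]
tool_rot: [0.95, 0.313, 0.001, 0.0]
force: [-0.2, 0.0, -0.3]
finger_gap: 0.003
gripper_force: 0.0
```

Run:
```python
from h import *
s=sense();R=Ro.from_quat(s['tool_rot']).as_matrix();print(s['tcp_pos'],s['force'],R.T@(np.array([.6117,.1461,.1415])-s['tcp_pos']))
```

```text
[0.61205456 0.14798399 0.14831989] [-0.2121049   0.02245536 -0.27557105] [-0.00141378  0.00130019  0.00681885]
```

Emit:
{"fn": "apply_moves", "kwargs": {"plan": [[-0.0014,0.0013,0.018,0,0,0,1],[0,0,0.018,0,0,0,1],[0,0,0.003,0,0,0,1],[0,0,0.002,0,0,0,1],[0,0,0,0,0,0,1]]}}

```text
t: 9.55
tcp_pos: [0.611, 0.145, 0.1067]
tool_rot: [0.95, 0.311, 0.0, -0.0]
force: [-0.8, -0.3, 0.9]
finger_gap: -0.002
gripper_force: 0.0
```

Emit:
{"fn": "apply_moves", "kwargs": {"plan": [[0,0,0.002,0,0,0,1],[0,0,0.002,0,0,0,1],[0,0,0,0,0,0,1]]}}

```text
t: 9.93
tcp_pos: [0.6112, 0.1451, 0.1028]
tool_rot: [0.95, 0.312, 0.0, 0.0]
force: [-1.3, -1.2, 3.0]
finger_gap: 0.006
gripper_force: 1.6
```

Emit:
{"fn": "apply_moves", "kwargs": {"plan": [[0,0,0.002,0,0,0,1],[0,0,0,0,0,0,1]]}}

```text
t: 10.18
tcp_pos: [0.6112, 0.1452, 0.1018]
tool_rot: [0.95, 0.312, 0.0, 0.0]
force: [-0.5, -0.2, 8.5]
finger_gap: -0.002
gripper_force: 4.4
```

Emit:
{"fn": "apply_moves", "kwargs": {"plan": [[0,0,0.002,0,0,0,1],[0,0,0,0,0,0,1]]}}

```text
t: 10.42
tcp_pos: [0.6113, 0.1451, 0.1016]
tool_rot: [0.95, 0.312, 0.001, 0.0]
force: [-4.9, -1.1, 17.6]
finger_gap: 0.002
gripper_force: 8.8
```

Emit:
{"fn": "apply_moves", "kwargs": {"plan": [[0,0,0.002,0,0,0,1],[0,0,0,0,0,0,1]]}}

```text
t: 10.68
tcp_pos: [0.6114, 0.1451, 0.1015]
tool_rot: [0.95, 0.312, 0.001, 0.001]
force: [-7.2, -1.8, 27.8]
finger_gap: -0.0
gripper_force: 13.2
```

The press stopped at TCP z 0.1015 under 28 N. I'll unload, lift clear, and measure the disc height from the boss in the scene camera.

Emit:
{"fn": "apply_moves", "kwargs": {"plan": [[0,0,-0.008,0,0,0,1],[0,0,-0.03,0,0,0,1],[0,0,-0.05,0,0,0,1],[0,0,-0.05,0,0,0,1],[0,0,-0.03,0,0,0,1],[0,0,0,0,0,0,1]]}}

```text
t: 11.42
tcp_pos: [0.6126, 0.1455, 0.267]
tool_rot: [0.95, 0.312, 0.003, 0.001]
force: [0.5, 0.5, 0.4]
finger_gap: -0.003
gripper_force: 0.0
```

```bash
cat > b.py <<'E'
from h import *
def green(im,near):
    h=cv2.cvtColor(im,cv2.COLOR_BGR2HSV);m=cv2.inRange(h,(50,110,30),(80,255,255))
    n,_,st,ce=cv2.connectedComponentsWithStats(m)
    return [(ce[i].round(1),st[i][:5]) for i in range(1,n) if st[i][4]>15 and np.linalg.norm(ce[i]-near)<45]
a=cv2.resize(cv2.imread('pics/scene.png'),(512,384),interpolation=cv2.INTER_AREA)
n=proj('scene',[.6113,.146,.1415])
print('pred boss',n,proj('scene',[.6113,.146,.133]));print('before',green(a,n))
b=snapshot('scene')[...,::-1];print('now',green(b,n))
s=sense();print(s['tcp_pos'],s['force'])
E
python3 b.py
```

```text
pred boss [288.57185317 175.70046775] [288.42689935 179.10239054]
before [(array([288.5, 176.3]), array([281, 172,  16,  10, 129], dtype=int32)), (array([304.2, 181.3]), array([302, 177,   6,  10,  49], dtype=int32))]
now [(array([270.1, 169.3]), array([268, 165,   5,  10,  48], dtype=int32)), (array([288.3, 179.6]), array([281, 175,  16,  10, 128], dtype=int32))]
[0.6111506  0.14529254 0.26476074] [-0.48102448 -0.63803001 -0.94493224]
```

The boss dropped 3.3 px, against 3.4 px predicted for the full 8.5 mm, so the disc is home. It could only go that far with the notch over the pin. The hand is clear.

```bash
python3 -c "
from station import *
print(sign_off())"
```

```text
the job is handed in; nothing more can be done
None
```

The disc was pushed round by its peg until the notch was over the red pin, then pressed fully home (about 8.3 of 8.5 mm, measured by camera). The hand is clear, nothing around the juicer was seen to be touched, and the job is handed in, though the hand-in returned no verdict.

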